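# Pull the blown fuse of the laser mains unit

### The job

The laser's mains unit has blown a fuse: turn the red selector to OFF (the white dot), then drop the amber flap of the fuse bay fully open, and only then push the fuse sideways out of its two spring clips so that it is left lying on the open flap. The fuse's tube is cracked, so push it out gently from behind and never pinch it or press hard on it. Leave the screwdriver, the oil bottle and the slide mailer where they are.

Things in the scene. Friction and masses are not known exactly. Their poses are not given: they have to be found in the camera images.
- unit: White mains unit bolted to the bench. Origin: on the bench, under the foot of the fuse bay's back wall, halfway along it; x along bay and fuse, y out of the bay, z up (mm below). Case: x -110 to 110, y -125 to 0, flat top at z 50; its face y 0 is the bay's back wall. Bay: open above, x -107 to 107, y 0 to 78, floor at z 4, end cheeks 16 high.
- selector (a joint): Angle of the red selector, rad, clockwise from above. It clicks into three positions: 0 = OFF (pointer at the white dot), 0.785 and 1.571 (green dots) = ON; it starts at a green dot. About 0.2 N m takes it over a click, then it falls into the next position by itself. Stops at -0.06 and 1.63.
- selector_grip (a point): On the red selector's vertical axis, 69 mm above the bench, at unit x 52, y -62; turns with it. Bar handle 45 mm long (point y; the + end bears the white pointer line), 13 wide (point x), from 58 to 79 mm above the bench, on a red disc of 43 mm diameter. In OFF the pointer points along unit +y, to the fuse bay.
- flap (a joint): Opening angle of the clear amber flap that closes the bay's outer side, rad: 0 to 0.15 = shut (upright; the start), 1.571 = lying flat, fully open. Hinged along the bay floor's outer edge (unit y 78, z 4). Its hinge is slightly stiff; pushed outwards past about 0.4 rad it falls fully open by itself.
- flap_edge (a point): Flap's top edge beside the fuse's end: unit x 68, shut at y 80, z 50. Flap: x -110 to 110, 46 high, 4 thick, inner face at y 78 when shut; a flange 12 wide, 4 thick along its top reaches in to y 66. Lying open, its face is level with the bay floor, reaches out to y 124, and the flange stands up as a lip (y 120 to 124, top at z 16).
- bay_end (a point): Point in the empty end of the bay beside the fuse: unit x 68, y 40, z 30. Empty space around it: x 40 to 107, y 0 to 66, down to the floor at z 4; room to put shut fingers in from above and push the flap outwards.
- behind_fuse (a point): Point in the empty space between the back wall and the fuse's middle: unit x -28, y 23, z 34. Empty space around it: x -60 to 4, y 0 (wall, 50 high) to 46 (back of the fuse), down to the floor at z 4. Brown insulators that carry the clips bound it in x.
- fuse: Blown cartridge fuse: white tube with a scorched band, brass caps; diameter 21, length 127 mm, 0.07 to 0.12 kg. Origin: its centre; x along it (it may roll about x). Starts clipped level along unit x, centre at unit x -30 to -26, y 57, z 34. Its tube cracks at 25 N.
- clips (a point): Midway between the two copper C-shaped spring clips, on their axis: unit x -28, y 57, z 34. Clips 14 mm wide, at x -72 and 16, grip the brass caps, open towards unit +y only, end at y 72. Pushed in +y the fuse resists with some 11 N over the first 3 mm, gives way over 5 more, snaps free and drops 20 mm. Pushed off its middle, one end comes out first; then push beside the other.
- screwdriver: Blue-handled screwdriver, 190 mm long, 26 mm thick, lying on the bench in front of the flap; origin under its middle, x along it. Bystander.
- oil_bottle: Small amber bottle with black cap, diameter 32, height 70 mm, standing beside the unit; origin under its centre. Bystander.
- slide_mailer: Flat blue slide mailer 40 x 82 x 14 mm lying in front of the flap; origin under its centre. Bystander.

How it is judged:
By the outcome, as a careful person would: the job done as asked, in the order asked, and still so for the second after the job is handed in, with the robot touching nothing.
It also fails if it takes over 54 s, if anything falls off the work surface, if the arm or the gripper's body presses on something with over 40 N, if the wrist force passes 120 N, or if a joint passes its speed limit or range.

### The arm

A 6-joint arm with a two-finger parallel gripper is mounted at the origin on the work surface. World frame = base frame: x ahead of the robot, y to its left, z up, the work surface at z = 0. Lengths are in m, angles in rad, forces in N, time in s.
With the tool pointing down it reaches from about 0.3 to 0.825 m from the base axis. Payload 5.4 kg.
Tool frame: the origin (TCP) lies at the very end of the fingers, on their centre line; the grasp point (between the pads) lies 19 mm behind it; z points along the fingers, x is the direction in which the jaws open and shut, and the axes are right-handed (so a half turn about z gives the same grasp; the last joint's range is limited). The gripper opens to 92 mm and grips with 3 to 60 N. Pads are 20 mm wide; open, the fingers measure 128 mm over their backs; the gripper's body (75 mm by 189 mm) begins 69 mm behind the grasp point.
Start: joints at [-1.381, 0.158, 1.597, -0, 1.386, -0.21], TCP at [0.224, -0.53, 0.215] pointing down, gripper open.
Joint ranges: [-2.91, 2.91], [-0.94, 2.29], [0.18, 2.7], [-1.29, 4.43], [0.17, 2.64], [-3, 3]. Speed limits (rad/s): [2.57, 2.57, 3.14, 3.14, 3.14, 3.14].

### API

Orientations are given as a rotation vector (axis times angle).
In Python, from workcell import bot gives the robot as it stands. Calls block until the motion is done:
- bot.goto(position, orientation): joint-space move of the TCP to a pose.
- bot.line_to(position, rot=None, max_speed=0.15): straight line of the TCP; rot=None keeps the orientation; max_speed is the mean speed in m/s.
- bot.set_joints(angles): joint-space move.
- bot.set_gripper(opening, newtons=None): opening from 0.0 (shut) to 1.0 (fully open); newtons is the grip in N (None keeps the last); returns when the fingers have stopped.
- bot.hold(seconds).
- bot.inverse_kinematics(position, orientation): joint angles nearest the present ones, or None.
- bot.read_camera(name): name is "side" or "top"; returns a dict with "pixels" (420x560x3 uint8, blue, green, red), "fx", "fy", "cx", "cy" (pixels), "k1" (the pictures are not rectified: a ray, as slopes to the right and down, at radius r is drawn at 1 + k1 r^2 times it, then the intrinsics apply), "R" (3x3) and "t" (3): a world point X has camera coordinates R X + t. Camera axes: x right, y down, z forward; pixel columns grow to the right and rows downward; lengths in m; the calibration is good to about 2 mm. A picture is of the moment at which its call begins. There is no depth.
A pose or a line that the arm cannot do raises bot.MotionError and nothing moves.
- bot.job_done(): hands the job in, once; it reports no verdict.
Readings, each from a call of its own:
- bot.current_clock(): time.
- bot.current_joints(): joint angles.
- bot.current_joint_vel(): joint speeds.
- bot.current_effort(): joint torques, N m.
- bot.current_ee_pos(): TCP position.
- bot.current_tool_rot(): TCP orientation.
- bot.current_contact_force(): force on the tool from outside, world axes, zero at the start.
- bot.current_ft_torque(): the same for the moment, N m.
- bot.current_opening(): opening from 0.0 (shut) to 1.0 (fully open).
Only numpy, scipy, OpenCV 4.12 (cv2) and the standard library are available. Lean on these libraries where they do the work, as an engineer would, in place of code of your own. Each camera call takes 0.05 s, during which the arm holds its last target.

## Working session

There is one attempt and no reset: what is moved stays moved. The work goes in short steps, each a Python script; the robot and the scene stay as the last script left them, time stands still between calls to the robot, and variables do not carry over. Pictures are saved under pics/ and viewed, and the job is handed in when it is done.

```bash
ls; mkdir -p pics
python3 - <<'E'
from workcell import bot
import cv2,pickle
for n in("top","side"):
    c=bot.read_camera(n); cv2.imwrite(f"pics/{n}0.png",c["pixels"]); pickle.dump(c,open(f"{n}0.pkl","wb"))
    print(n,{k:c[k] for k in c if k!="pixels"})
print(bot.current_clock(),bot.current_tool_rot())
E
```

```text
pics
top {'fx': 472.17307632111476, 'fy': 472.17307632111476, 'cx': 277.17919461514913, 'cy': 206.9083025710155, 'k1': 0.05053124975327441, 'R': array([[ 4.90012404e-02, -9.98798615e-01, -4.53977947e-04],
       [-9.73529022e-01, -4.76599057e-02, -2.23539204e-01],
       [ 2.23249011e-01,  1.13956590e-02, -9.74694833e-01]]), 't': array([0.0280405 , 0.62460453, 0.87115434])}
side {'fx': 424.5963623189443, 'fy': 424.5963623189443, 'cx': 268.561912571962, 'cy': 215.71431429913488, 'k1': 0.008559465590861643, 'R': array([[-0.9789116 , -0.20404233,  0.00994044],
       [-0.14295212,  0.64944087, -0.74685423],
       [ 0.14593416, -0.73252527, -0.66491349]]), 't': array([0.63732905, 0.09323757, 0.89214875])}
0.1 [-2.61731674e+00  1.73543457e+00  1.84409167e-03]
```

View pics/top0.png

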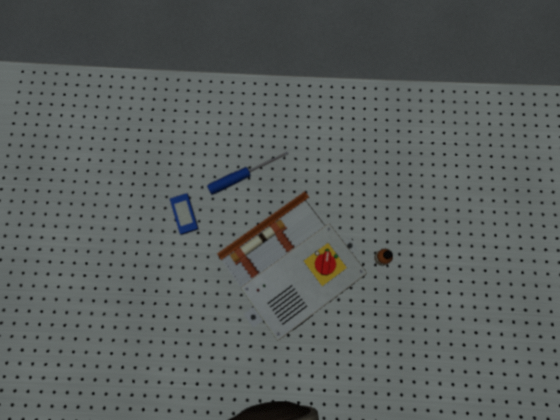

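View pics/side0.png

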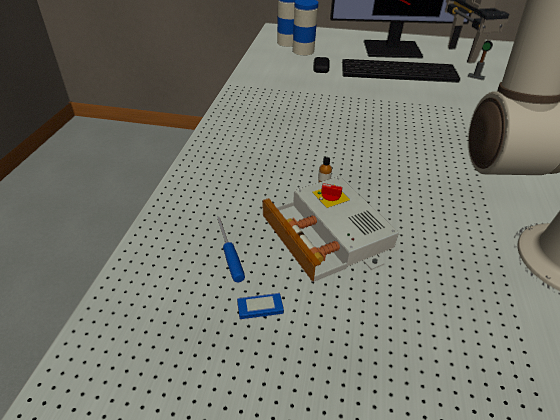

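The unit is at about (290,265) in the top view, with the flap edge running from (220,256) to (307,195) and the selector at (325,262). I'll zoom in.

Run:
```python
import cv2
a=cv2.imread("pics/top0.png")[180:345,200:400]; cv2.imwrite("pics/top0z.png",cv2.resize(a,None,fx=3.6,fy=3.6,interpolation=cv2.INTER_CUBIC))
a=cv2.imread("pics/side0.png")[150:330,220:410]; cv2.imwrite("pics/side0z.png",cv2.resize(a,None,fx=3.3,fy=3.3,interpolation=cv2.INTER_CUBIC))
```

```text
(no output)
```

View pics/top0z.png

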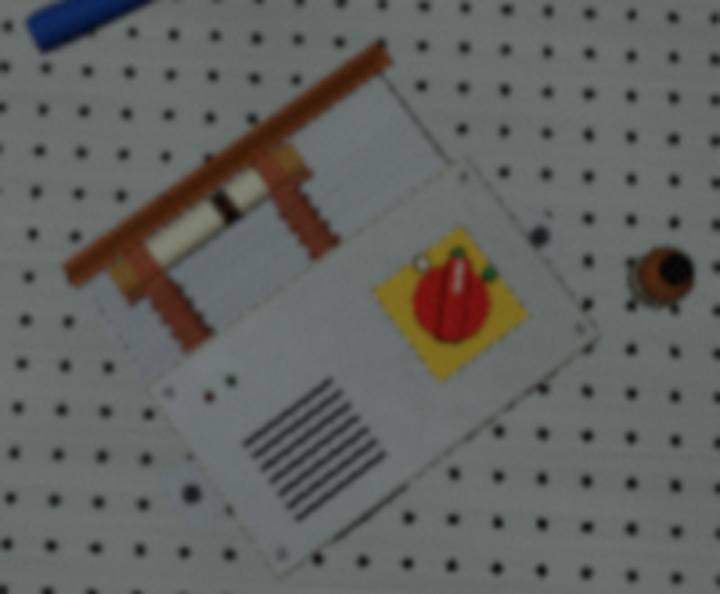

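View pics/side0z.png

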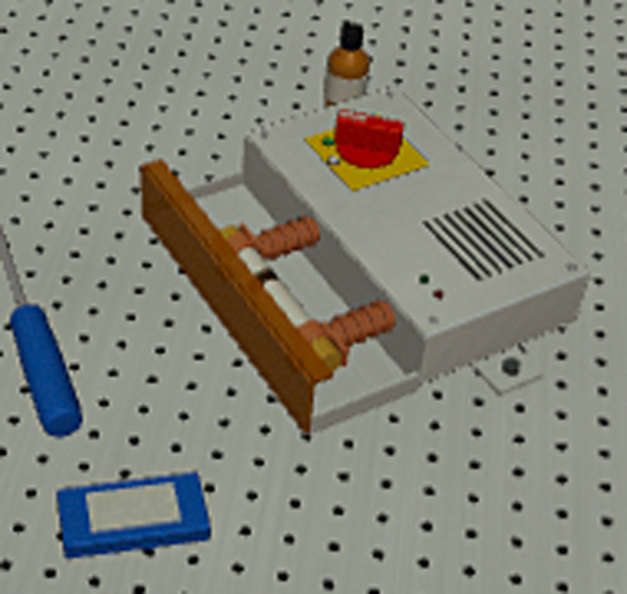

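```bash
cat > h.py <<'E'
import numpy as np,pickle,cv2
from scipy.optimize import least_squares
def proj(c,P):
    P=np.atleast_2d(P); q=P@np.array(c["R"]).T+np.array(c["t"]); s=q[:,:2]/q[:,2:]
    s=s*(1+c["k1"]*(s**2).sum(1))[:,None]
    return s*[c["fx"],c["fy"]]+[c["cx"],c["cy"]]
def U2W(p,P):
    P=np.atleast_2d(P)/1000.; c,s=np.cos(p[2]),np.sin(p[2])
    return np.c_[p[0]+c*P[:,0]-s*P[:,1],p[1]+s*P[:,0]+c*P[:,1],P[:,2]]
E
python3 - <<'E'
from h import *
T=pickle.load(open("top0.pkl","rb"));S=pickle.load(open("side0.pkl","rb"))
t={(-110,0,50):(150,388),(110,0,50):(465,160),(110,-125,50):(600,333),(-110,-125,50):(281,577),(-110,82,50):(63,265),(110,82,50):(383,40),(110,66,50):(393,60),(-110,66,50):(75,287),(52,-62,60):(452,303)}
s={(110,0,50):(245,140),(110,-125,50):(397,90),(-110,-125,50):(588,268),(-110,0,50):(425,335),(110,82,50):(143,170),(-110,82,50):(313,383)}
tp=np.array(list(t.values()))/3.6+[200,180]-.36; sp=np.array(list(s.values()))/3.3+[220,150]-.36
a=np.array(list(t),float);b=np.array(list(s),float)
def ft(p):return proj(T,U2W(p,a))-tp
def fs(p):return proj(S,U2W(p,b))-sp
for n,f in(("top",lambda p:ft(p).ravel()),("side",lambda p:fs(p).ravel()),("both",lambda p:np.r_[ft(p).ravel(),fs(p).ravel()])):
    best=min((least_squares(f,[.5,0,y],loss="soft_l1") for y in np.linspace(-3,3,7)),key=lambda r:r.cost)
    print(n,best.x,best.cost)
p=best.x;print(ft(p).round(1),fs(p).round(1))
np.save("unit.npy",p)
for q in [(52,-62,69),(68,40,30),(-28,23,34),(-28,57,34),(0,124,4)]: print(q,U2W(p,q).round(4))
E
```

```text
top [ 0.53173325  0.0380117  -0.89367895] 4.55562106117444
side [ 0.53209135  0.03967003 -0.88919163] 5.813499507698417
both [ 0.53185806  0.03832707 -0.89253393] 10.804192678366356
[[-1.4 -0.4]
 [ 0.1 -2. ]
 [ 1.3  0.3]
 [-0.3  0.9]
 [-0.9 -0. ]
 [-1.4 -0.3]
 [ 0.5  0.2]
 [ 0.3  0.4]
 [ 0.1 -0.5]] [[ 0.3 -2.6]
 [-0.7 -1.7]
 [ 1.6  0.9]
 [ 1.2  0.3]
 [-0.5 -1.7]
 [-0.4 -0.3]]
(52, -62, 69) [[ 0.5162 -0.0411  0.069 ]]
(68, 40, 30) [[0.6057 0.0105 0.03  ]]
(-28, 23, 34) [[0.5322 0.0746 0.034 ]]
(-28, 57, 34) [[0.5587 0.0959 0.034 ]]
(0, 124, 4) [[0.6284 0.1161 0.004 ]]
```

```bash
cat > ov.py <<'E'
from h import *
def overlay(c,p,box,k,fn):
    x0,y0,x1,y1=box; im=cv2.resize(c["pixels"][y0:y1,x0:x1],None,fx=k,fy=k,interpolation=cv2.INTER_CUBIC)
    def L(P,col,cl=True):
        q=((proj(c,U2W(p,np.array(P,float)))-[x0,y0]+.5)*k).astype(np.int32); cv2.polylines(im,[q.reshape(-1,1,2)],cl,col,1,cv2.LINE_AA)
    L([(-110,0,50),(110,0,50),(110,-125,50),(-110,-125,50)],(0,255,0))
    L([(-110,66,50),(110,66,50),(110,82,50),(-110,82,50)],(255,0,0))
    L([(-91.5,57,44.5),(35.5,57,44.5)],(255,0,255))
    L([(-110,120,16),(110,120,16),(110,124,16),(-110,124,16)],(255,255,0))
    a=np.linspace(0,6.28,40); L(np.c_[52+21.5*np.cos(a),-62+21.5*np.sin(a),0*a+58],(255,255,255))
    cv2.imwrite(fn,im)
E
python3 - <<'E'
from ov import *
p=np.load("unit.npy")
T=pickle.load(open("top0.pkl","rb"));S=pickle.load(open("side0.pkl","rb"))
overlay(T,p,(200,180,400,345),3.6,"pics/ovt.png");overlay(S,p,(220,150,410,330),3.3,"pics/ovs.png")
E
```

```text
(no output)
```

View pics/ovt.png

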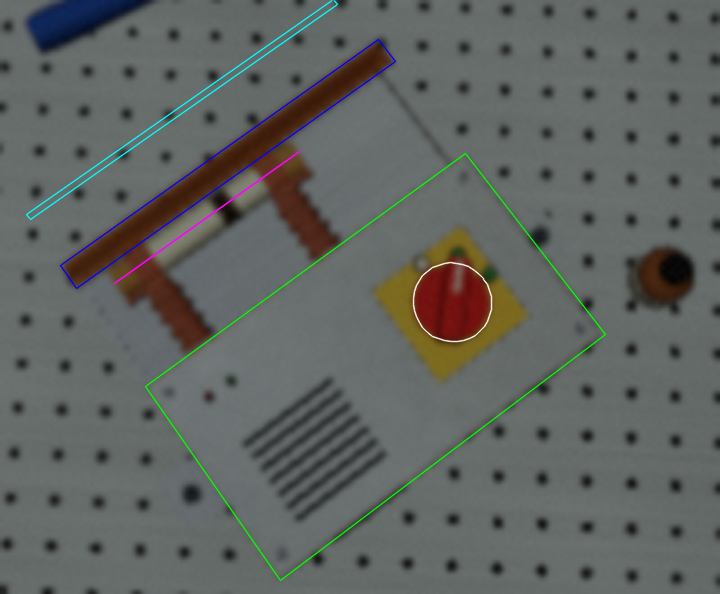

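View pics/ovs.png

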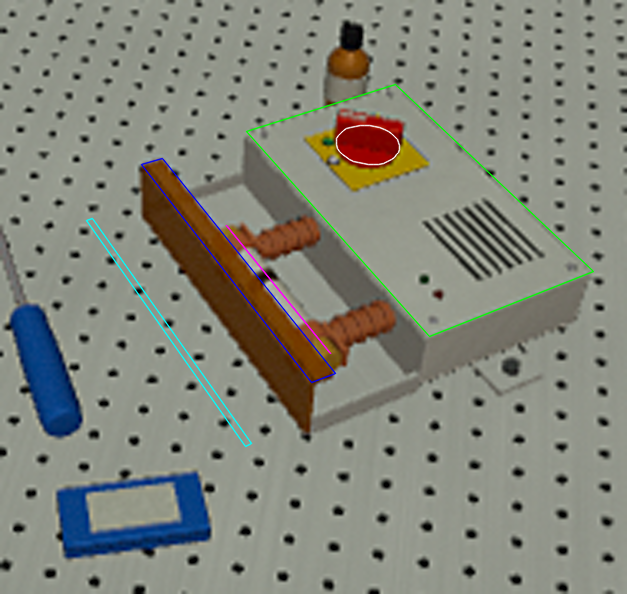

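The fit agrees to about 2 mm in both views. The selector pointer is at the middle green dot (0.785), and the open flap will clear the bystanders. Selector first.

```bash
cat >> h.py <<'E'
from scipy.spatial.transform import Rotation as Ro
def down(psi): return (Ro.from_euler('z',psi)*Ro.from_euler('x',np.pi)).as_rotvec()
p0=np.load("unit.npy")
def W(x,y,z): return U2W(p0,(x,y,z))[0]
E
python3 - <<'E'
from h import *; from workcell import bot
psi=p0[2]-np.pi/4
bot.set_gripper(0.6,45)
bot.goto(W(52,-62,130),down(psi)); print(bot.current_clock(),bot.current_joints())
c=bot.read_camera("side");cv2.imwrite("pics/s1.png",c["pixels"])
bot.line_to(W(52,-62,62)); print(bot.current_clock(),bot.current_ee_pos(),bot.current_contact_force())
bot.set_gripper(0.0,45)
print(bot.current_opening()*92,bot.current_contact_force(),bot.current_ft_torque())
q=np.array(bot.current_joints()); 
for i in range(1,5):
    a=q.copy(); a[5]-=np.pi/4*i/4; bot.set_joints(a); print(bot.current_clock(),bot.current_joints()[5]-q[5],np.round(bot.current_contact_force(),1),np.round(bot.current_ft_torque(),3))
c=bot.read_camera("top");cv2.imwrite("pics/t1.png",c["pixels"])
E
```

```text
2.8583 [-3.14186665e-01  9.33903172e-02  1.84207678e+00 -1.67506486e-04
  1.20560017e+00  1.36461920e+00]
3.5083 [ 0.51666892 -0.04142226  0.06255085] [-0.42809408  0.3175506  -0.34912057]
12.542942484542282 [0.02426022 0.70175358 1.83112185] [0.25009734 0.08727444 0.01389316]
4.5333 -0.19213833947165004 [-0.2  1.5  0.7] [ 0.057 -0.058 -0.523]
4.8417 -0.38779323225802065 [ 0.4  2.5 -1.8] [ 0.466 -0.118  0.016]
5.15 -0.583382343437803 [-1.   4.7  1.8] [0.806 0.109 0.064]
5.4583 -0.7785118501279268 [-0.4  5.4  2.5] [ 1.02  -0.077  0.013]
```

Run:
```python
from h import *; from workcell import bot
bot.set_gripper(0.6); bot.line_to(W(52,-62,140),max_speed=0.2)
bot.set_gripper(0.0)
bot.goto(W(68,38,130),down(p0[2])); print(bot.current_clock(),bot.current_joints())
for n,b,k in(("top",(200,180,400,345),3.6),("side",(220,150,410,330),3.3)):
    c=bot.read_camera(n);x0,y0,x1,y1=b
    cv2.imwrite(f"pics/{n}2.png",cv2.resize(c["pixels"][y0:y1,x0:x1],None,fx=k,fy=k,interpolation=cv2.INTER_CUBIC))
```

```text
8.1917 [-1.83719905e-01  3.08640026e-01  1.59336511e+00 -2.94699813e-04
  1.24066808e+00  7.07797922e-01]
```

View pics/side2.png

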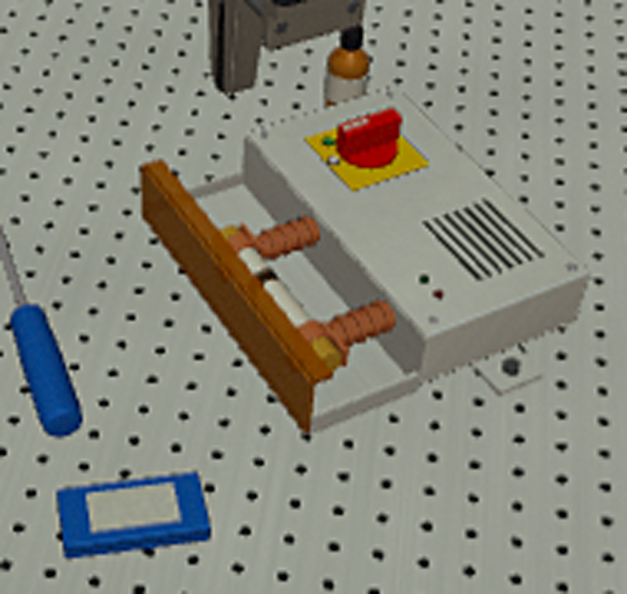

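View pics/top2.png

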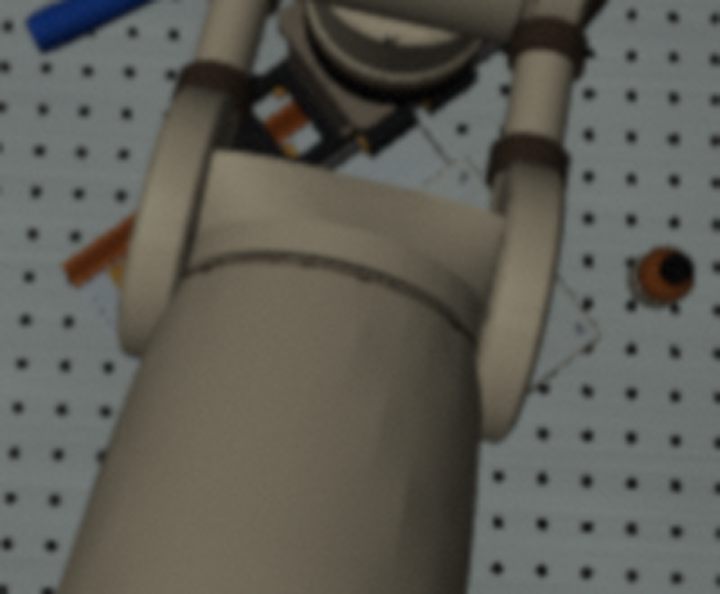

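The pointer end is now near the white dot, but the arm blocks the top view, so I'll check by projecting the bar ends.

Run:
```python
from h import *; from workcell import bot
c=bot.read_camera("side");k=12;x0,y0,x1,y1=305,175,360,215
im=cv2.resize(c["pixels"][y0:y1,x0:x1],None,fx=k,fy=k,interpolation=cv2.INTER_CUBIC)
for a,col in((0,(255,255,255)),(.2,(0,255,0)),(-.06,(255,0,0)),(.785,(255,0,255))):
    d=np.array([np.sin(a),np.cos(a)]); n=np.array([d[1],-d[0]])
    if a==0: 
        P=[np.r_[np.array([52,-62])+d*s*22.5+n*t*6.5,79] for s,t in((1,1),(1,-1),(-1,-1),(-1,1))]
    else: P=[np.r_[np.array([52,-62])+d*s*22.5,79] for s in(1,-1)]
    q=((proj(c,U2W(p0,np.array(P)))-[x0,y0]+.5)*k).astype(np.int32);cv2.polylines(im,[q.reshape(-1,1,2)],True,col,1)
cv2.imwrite("pics/sel.png",im)
```

```text
(no output)
```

View pics/sel.png

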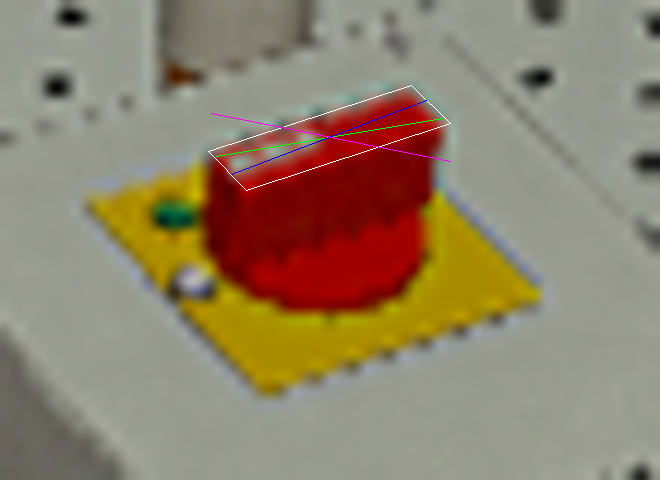

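The selector bar lines up with the OFF outline, and the white line is at the white-dot end. Flap next.

Run:
```python
from h import *; from workcell import bot
bot.line_to(W(68,38,30)); print(bot.current_clock(),bot.current_contact_force())
for y in (55,65,75,85,92):
    bot.line_to(W(68,y,30),max_speed=.06); print(y,np.round(bot.current_contact_force(),1))
bot.line_to(W(68,75,60),max_speed=.1); bot.line_to(W(20,23,120),max_speed=.2)
bot.hold(.3);print(bot.current_clock())
c=bot.read_camera("side");x0,y0,x1,y1=(200,150,410,330)
cv2.imwrite("pics/s3.png",cv2.resize(c["pixels"][y0:y1,x0:x1],None,fx=3.3,fy=3.3,interpolation=cv2.INTER_CUBIC))
```

```text
9.1583 [ 0.91475028 -0.27168968 -0.38646208]
55 [ 0.   0.4 -0.1]
65 [-0.7  0.5 -0.2]
75 [ 0.1 -0.1 -0.4]
85 [-0.2  0.8 -0.2]
92 [ 1.1 -0.7  0.2]
12.2167
```

View pics/s3.png

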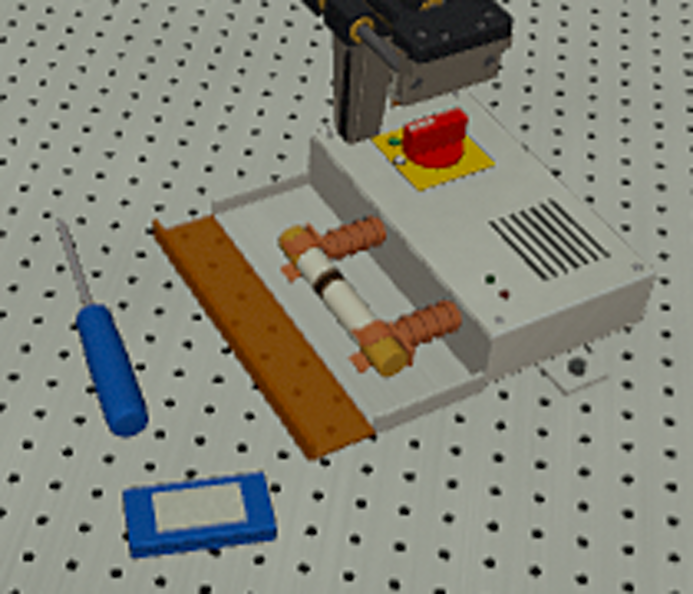

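The flap lies flat open and the fuse is still in its clips. Now the gentle push from behind, with the force watched.

Run:
```python
from h import *; from workcell import bot
bot.line_to(W(-28,22,120),max_speed=.2); bot.line_to(W(-28,22,10.5),max_speed=.12)
f0=np.array(bot.current_contact_force()); print(bot.current_clock(),f0.round(1))
yh=np.array([-np.sin(p0[2]),np.cos(p0[2]),0])
y=33; bot.line_to(W(-28,y,10.5),max_speed=.06)
log=[]
while y<58:
    y+=1; bot.line_to(W(-28,y,10.5),max_speed=.02)
    F=np.array(bot.current_contact_force())-f0; f=-F@yh; log.append((y,round(f,1),round(F[2],1),round(float(np.array(bot.current_ft_torque())[2]),2)))
    if f>17: print("abort");break
print(log,bot.current_clock(),bot.current_ee_pos(),W(-28,y,10.5))
c=bot.read_camera("side");x0,y0,x1,y1=(200,150,410,330)
cv2.imwrite("pics/s4.png",cv2.resize(c["pixels"][y0:y1,x0:x1],None,fx=3.3,fy=3.3,interpolation=cv2.INTER_CUBIC))
```

```text
13.7167 [-0.5 -0.3  0.5]
[(34, np.float64(-0.9), np.float64(-0.5), -0.0), (35, np.float64(-1.2), np.float64(-0.2), -0.02), (36, np.float64(-0.3), np.float64(-0.6), 0.04), (37, np.float64(1.7), np.float64(1.4), -0.01), (38, np.float64(3.9), np.float64(-0.2), 0.01), (39, np.float64(6.7), np.float64(1.8), -0.02), (40, np.float64(8.8), np.float64(2.5), 0.02), (41, np.float64(9.3), np.float64(1.9), -0.03), (42, np.float64(10.6), np.float64(1.4), 0.05), (43, np.float64(8.6), np.float64(1.2), 0.0), (44, np.float64(4.1), np.float64(-1.7), 0.02), (45, np.float64(-0.4), np.float64(0.4), -0.02), (46, np.float64(-1.1), np.float64(-0.3), 0.02), (47, np.float64(-0.9), np.float64(0.3), -0.05), (48, np.float64(-0.5), np.float64(-0.9), -0.01), (49, np.float64(-0.9), np.float64(-0.6), -0.04), (50, np.float64(-0.5), np.float64(-0.8), -0.01), (51, np.float64(-0.6), np.float64(-0.9), -0.0), (52, np.float64(-0.5), np.float64(-1.1), 0.02), (53, np.float64(-0.3), np.float64(-0.2), -0.02), (54, np.float64(0.4), np.float64(-0.8), 0.02), (55, np.float64(0.2), np.float64(0.7), 0.02), (56, np.float64(0.8), np.float64(-1.0), 0.02), (57, np.float64(-0.2), np.float64(-0.5), 0.04), (58, np.float64(-0.5), np.float64(-0.4), 0.05)] 20.3 [0.55950366 0.09654949 0.01050245] [0.55945224 0.09652124 0.0105    ]
```

View pics/s4.png

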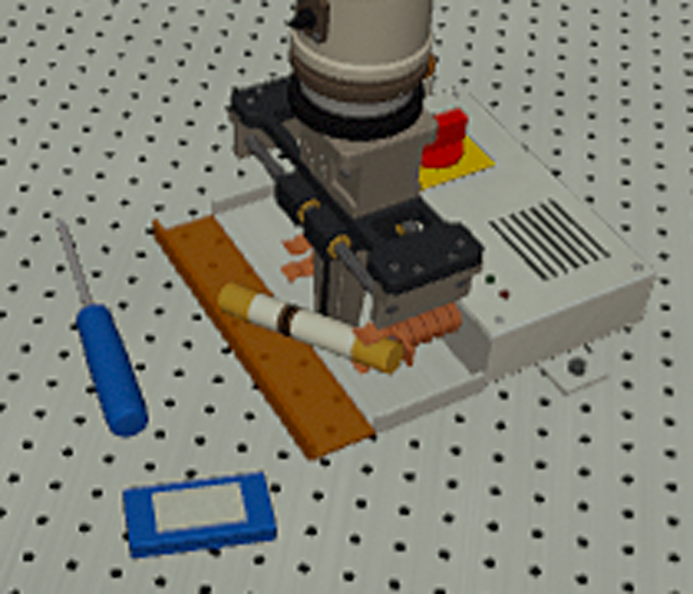

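The +x end is out and on the flap. The −x end (near (375,350)) is still at its clip. As the hint says, I'll back off and push beside the −x end.

Run:
```python
from h import *; from workcell import bot
yh=np.array([-np.sin(p0[2]),np.cos(p0[2]),0]); xh=np.array([np.cos(p0[2]),np.sin(p0[2]),0])
bot.line_to(W(-28,33,10.5),max_speed=.1); f0=np.array(bot.current_contact_force())
bot.line_to(W(-40,33,10.5),max_speed=.05); print("side",(np.array(bot.current_contact_force())-f0)@xh)
y=33;log=[]
while y<60:
    y+=1; bot.line_to(W(-40,y,10.5),max_speed=.025)
    F=np.array(bot.current_contact_force())-f0; f=float(-F@yh); log.append((y,round(f,1),round(float(-F@xh),1),round(float(F[2]),1)))
    if f>17: print("abort");break
print(log,bot.current_clock())
c=bot.read_camera("side");x0,y0,x1,y1=(200,150,410,330)
cv2.imwrite("pics/s5.png",cv2.resize(c["pixels"][y0:y1,x0:x1],None,fx=3.3,fy=3.3,interpolation=cv2.INTER_CUBIC))
```

```text
side -0.13114851645541784
[(34, -0.1, -0.1, -1.1), (35, 0.0, -0.5, -0.5), (36, 0.4, 0.1, -0.1), (37, 0.7, -0.6, -0.4), (38, 0.9, -0.3, -0.8), (39, 0.7, -0.1, -0.3), (40, 0.8, -0.2, -0.9), (41, 0.5, -0.2, 0.1), (42, 1.8, -0.6, -0.8), (43, 0.8, -1.4, -0.2), (44, 1.1, -0.5, 0.6), (45, 0.4, -0.4, -0.1), (46, 0.5, 0.0, -0.6), (47, 1.2, 0.5, -0.6), (48, 0.9, 0.1, -0.1), (49, 0.5, -0.3, -1.4), (50, 0.5, -0.3, -0.1), (51, 0.7, -1.0, 0.0), (52, 1.8, -0.7, -0.6), (53, 2.1, 0.7, -0.3), (54, 2.0, -0.7, -0.5), (55, 1.0, -1.5, -0.2), (56, 1.0, -1.0, -1.4), (57, 1.5, -0.3, -0.4), (58, 0.1, -1.3, -1.2), (59, 0.6, -0.9, -0.8), (60, 0.0, -0.6, -0.7)] 27.8917
```

View pics/s5.png

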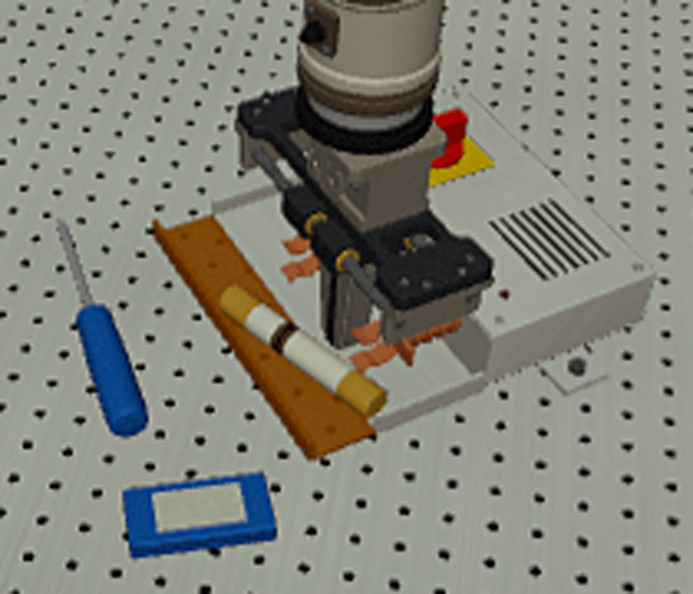

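The fuse is free and lying skewed, partly over the hinge line. I'll roll it gently further onto the flap.

Run:
```python
from h import *; from workcell import bot
yh=np.array([-np.sin(p0[2]),np.cos(p0[2]),0]); f0=np.array(bot.current_contact_force())
y=60;log=[]
while y<82:
    y+=2; bot.line_to(W(-45,y,11),max_speed=.03)
    f=float(-(np.array(bot.current_contact_force())-f0)@yh); log.append((y,round(f,1)))
    if f>6: print("stop");break
print(log)
bot.line_to(W(-45,y-8,11),max_speed=.08)
bot.line_to(W(-45,y-8,140),max_speed=.2)
bot.goto(W(40,-150,220),down(p0[2]));print(bot.current_clock())
from ov import overlay
overlay(bot.read_camera("side"),p0,(200,150,410,330),3.3,"pics/s6.png");overlay(bot.read_camera("top"),p0,(165,140,400,345),3.2,"pics/t6.png")
```

```text
[(62, -0.2), (64, 0.5), (66, -0.6), (68, 0.9), (70, 0.1), (72, 0.2), (74, 0.1), (76, -0.1), (78, 1.2), (80, 0.5), (82, 0.3)]
32.8083
```

View pics/s6.png

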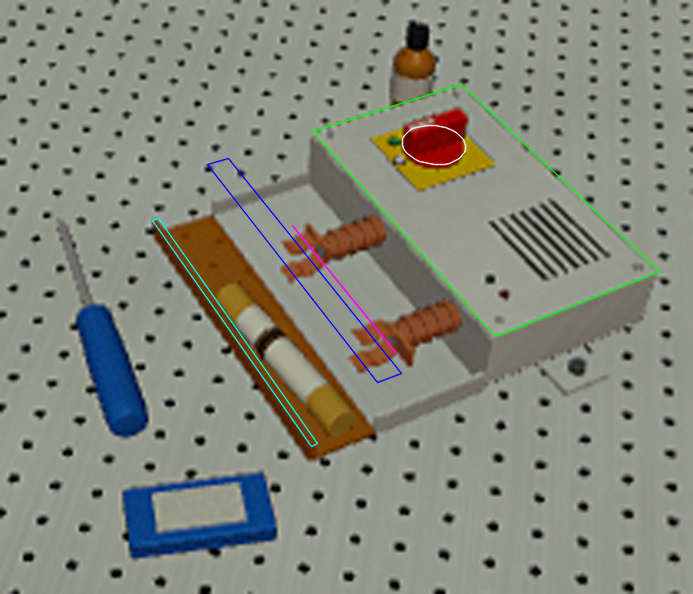

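View pics/t6.png

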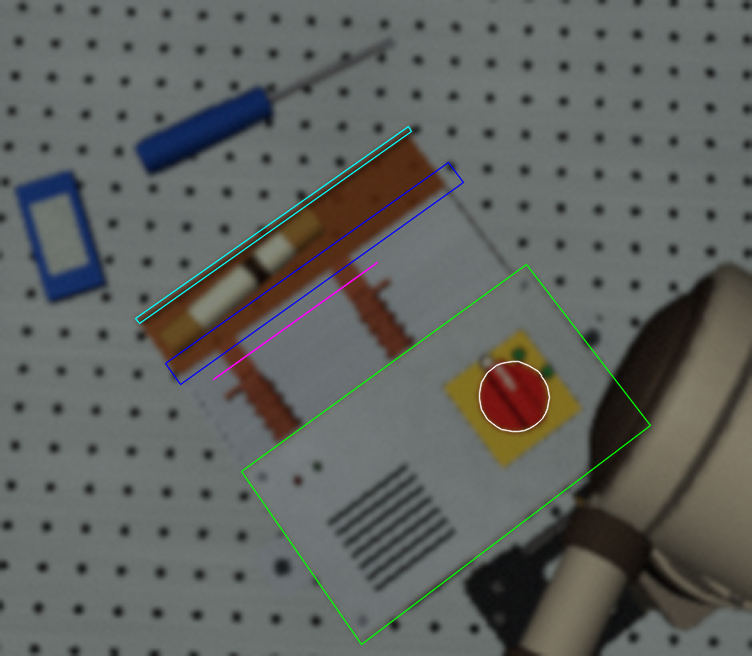

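The fuse lies entirely on the open flap, the selector points at the white dot, and the bystanders look unmoved. Handing in.

Run:
```python
from workcell import bot
import cv2,numpy as np
a=bot.read_camera("side")["pixels"]; bot.hold(.7); b=bot.read_camera("side")["pixels"]
print(cv2.absdiff(a,b)[200:300,230:330].max(),np.round(bot.current_contact_force(),1),bot.current_clock())
bot.job_done()
```

```text
18 [ 0.1 -0.1  0.2] 33.7083
the job is handed in; nothing more can be done
```

The job is done and handed in at about 34 s: the selector is OFF, the flap is fully open, and the fuse lies whole on the flap.

- **Selector:** I gripped the bar and turned it from the middle green dot to OFF. The side view showed it in line with the OFF outline, and the last top view shows the pointer at the white dot.
- **Flap:** I pushed it outwards from the empty end of the bay with shut fingers. It fell flat, and its lip matched the predicted open position in both views.
- **Fuse:** I pushed it from behind, and the readings taken after each 1 mm step peaked at about 10.6 N, against the 25 N limit. The +x end came out first, so I backed off and pushed beside the −x end at up to about 2 N. I then rolled the fuse fully onto the flap.

In the last pictures the screwdriver, oil bottle and slide mailer look unmoved, and the contact force is about zero. Two side views 0.7 s apart differed around the fuse by at most 18 grey levels in any pixel. I took that as image noise and did not check it further.

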